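Hook a stretcher key out of the jig

TASK

A short wooden stretcher key is trapped inside one of the two undercut grooves of the metal key jig. Take the hooked pick from its rest, reach its hook down through the slot behind the short key and drag the key out of the open front of its groove, until the whole key lies in front of the metal block; then put the pick back on its rest as it lay. Move the key only with the pick, not with the fingers, and leave the long key in the other groove alone.

Things in the scene. Friction and masses are not known exactly. Their poses are not given: they have to be found in the camera images.
- jig: Fixed jig; origin on the table, +x along the grooves to their closed back, z up. Plate 5 mm thick, x -135 to 66, y +-55. Aluminium block on it from x -50 to 66, top at z 29. Two grooves along x at y +25 and -25: 30 wide inside, z 5 to 23, open at the front (x -50), back wall at x 60. Lips over them leave an 18 mm wide slot open above, full length. Bare plate in front.
- short_key_mid (a point): Centre of the short key: plain wooden block 40 (x) x 26 (y) x 14 mm (z), about 40 g, loose and flat on the floor of one groove (which one varies), x along the groove, top 19 mm above the table. It starts wholly inside the block with about 25 to 40 mm of empty groove behind it.
- long_key_mid (a point): Centre of the long key: like the short key but 64 mm long, lying in the other groove. It stays where it is.
- pick_grip (a point): Handle centre of the loose hooked pick (70 g). Flat-sided wooden handle 104 (x) x 16 (y) x 18 mm (z); x points to the hook, z up. A 6 mm steel shank runs on along the axis to x = 135 mm, then turns square down. It starts level on the rest, axis 60 mm above the table; the middle 74 mm of the handle, between the cradles, is free to grasp across y from above.
- pick_tip (a point): Lowest end of the pick's hook, rounded, 6 mm thick: at x = 135 mm, z = -43 mm from the handle centre.
- rest: Fixed grey rest for the pick; origin on the table under the handle centre, x along the handle, z up. Foot plate 110 x 60 x 8 mm; two cradles 10 mm thick at x +-42 mm, floor 51 mm above the table and 22 mm wide, cheeks flaring out and up to about 69 mm above the table.
Not all that is in view belongs to the job. Leave any purple or yellow look-alike of the part that bears short_key_mid alone.

How it is judged:
By the outcome, as a careful person would: the job done as asked, in the order asked, and still so for the second after the job is handed in, with the robot touching nothing.
It also fails if it takes over 42 s, if anything falls off the work surface, if the arm or the gripper's body presses on something with over 40 N, if the wrist force passes 120 N, or if a joint passes its speed limit or range.

ROBOT

A 6-joint arm with a two-finger parallel gripper is mounted at the origin on a cart in front of the work surface, level with it; the furniture and walls round the work are solid. World frame = base frame: x ahead of the robot, y to its left, z up, the work surface at z = 0. Lengths are in mm, angles in rad, forces in N, time in s.
With the tool pointing down it reaches from about 275 to 1000 mm from the base axis. Payload 8.4 kg.
Tool frame: the origin (TCP) lies on the centre line of the jaws, within the pads' length; the fingertips stand r.tip_reach ahead of it and the grasp point (between the pads) lies 11 mm behind it (r.tip_reach is the distance from the TCP to the fingertips, in mm); z points along the fingers, y is the line along which they close (so a half turn about z gives the same grasp; the last joint's range is limited). The gripper opens to 85 mm and grips with 20 to 120 N. Pads are 22 mm wide; open, the fingers measure 114 mm over their backs; the gripper's body (76 mm by 85 mm) begins 54 mm behind the grasp point. The pads swing forward as they close: fully open they stand 13 mm farther back than shut.
Start: joints at [1.253, 0.353, 1.633, -0, 1.155, -0.002], TCP at [194.109, 594.095, 217.581] pointing down, gripper open.
Joint ranges: [-2.63, 2.63], [-0.92, 2.1], [0.06, 2.66], [-1.3, 4.44], [0, 2.69], [-3.02, 3.02]. Speed limits (rad/s): [2.22, 2.22, 2.79, 3.14, 3.14, 3.14].

INTERFACE

Orientations are given as [roll, pitch, yaw] about the fixed x, y, z axes, in that order (R = Rz(yaw) Ry(pitch) Rx(roll)).
In Python, from rig import r gives the robot as it stands.
- The arm moves only by the tool carry_out, never from a script. Its argument "targets" is a list of rows, each an object with "dp": the shift along the tool's x, y, z in mm, a list of three; "yaw": the turn about the tool's z in degrees. A call has 1 to 12 rows; each row is the pose to reach, as a shift and turn from the pose commanded when the call began, along the tool's axes at that moment; what a row does not reach only later rows make up. A row lasts 1/8 s, in which the tool goes at most 62.5 mm and 10.7 degrees, less where a joint would pass 70% of its speed; a pose out of reach is approached as far as the arm can. A call with a gripper value outside its range is refused whole. "fingers" is the opening, from -1 (shut) to 1 (fully open), so that 0 is half open, set as the call begins (left out, the last holds). The fingers move at their own pace and stop on an object; "grip_force" is the grip in N (left out, the last holds). Time passes only in rows, so rows that repeat a pose let the fingers close. It gives the time, the measured TCP pose, the force, the opening and the grip force at its end, in the units of the state.
- r.sense(): the state, without advancing time (a new reading comes with each control period).
- r.grab_frame(name): name is "side" or "top" or "wrist"; returns the picture (420x560x3 uint8, red, green, blue); there is no depth.
- r.get_calibration(name): a dict with "fx", "fy", "cx", "cy" (pixels), "dist_coeffs" ([k1, k2, p1, p2, k3] as OpenCV has them; the pictures are not rectified), "rvec" (rotation vector, rad) and "tvec" (3), from world to camera coordinates, as OpenCV has them. Camera axes: x right, y down, z forward; pixel columns grow to the right and rows downward; lengths in mm; the calibration is good to about 2 mm. A picture is of the moment at which its call begins: read the wrist's pose just before it. get_calibration takes no time and is no camera call; for the wrist camera it gives the pose at the moment of the call.
- r.sign_off(): hands the job in; it is judged then, once.
The state is a dict: "clock": time; "qpos": joint angles; "qvel": joint speeds; "joint_efforts": joint torques, N m; "eef_pos": TCP position; "tcp_rot": TCP orientation; "contact_force": force on the tool from outside, world axes, zero at the start; "wrist_torque": the same for the moment, N m; "opening": opening from 0.0 (shut) to 1.0 (fully open); "grasp_force": force on a finger pad.
Only numpy, scipy, OpenCV 4.12 (cv2) and the standard library are available. Lean on these libraries where they do the work, as an engineer would, in place of code of your own. Each camera call takes 0.05 s, during which the arm holds its last target. There are 200 camera calls.

## Working session

There is one attempt and no reset: what is moved stays moved. The work goes in short steps, Python scripts to look and compute and a tool call to move; the robot and the scene stay as the last step left them, time stands still between calls to the robot, and variables do not carry over. Pictures are saved under pics/ and viewed, at most 10 in all, crops included, and the job is handed in when it is done.

Besides the shell and the picture viewer there is one more tool, called by a JSON object that holds its "name" and its "arguments". carry_out: Moves the arm, as the interface text tells. Its arguments: {"type":"object","properties":{"targets":{"type":"array","items":{"type":"object","properties":{"dp":{"type":"array","items":{"type":"number"}},"yaw":{"type":"number"}}}},"fingers":{"type":"number"},"grip_force":{"type":"number"}},"required":["targets"]}

```bash
mkdir -p pics
python3 - <<'E'
from rig import r
import cv2,numpy as np
s=r.sense();print(s['clock'],s['eef_pos'],s['tcp_rot'],s['opening'],r.tip_reach)
for n in('top','side'):
    f=r.grab_frame(n);cv2.imwrite(f'pics/{n}0.png',f[:,:,::-1]);c=r.get_calibration(n)
    R=cv2.Rodrigues(np.array(c['rvec'],float))[0];print(n,c['fx'],(-R.T@np.array(c['tvec']).ravel()).round())
E
```

```text
0.0 [193.98014896 593.62821658 216.87238551] [-3.14024557e+00  1.34760224e-05  2.82582696e+00] 1.0005426306681255 8.0
top 507.3526935265461 [410. 163. 984.]
side 443.117903998249 [ 631. -716.  407.]
```

View pics/top0.png

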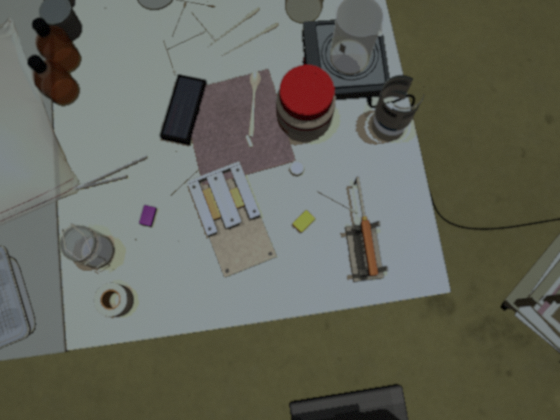

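View pics/side0.png

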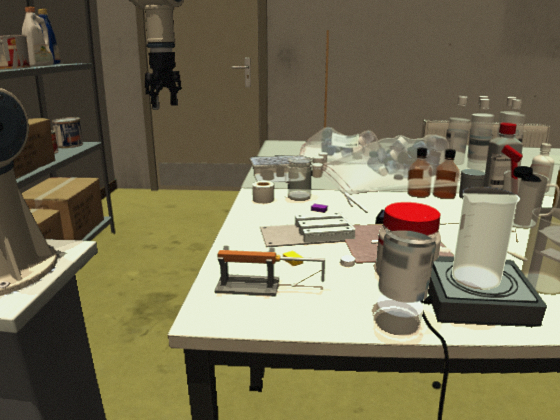

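The top view shows the jig around (232,218), its bare plate toward the bottom of the picture. The pick lies on its rest with the orange handle at about (368,247) and the hook up at about (355,182). The purple (148,216) and yellow (304,221) blocks are the look-alikes to leave alone. Next I'll enlarge the jig and the pick.

Run:
```python
import cv2,numpy as np
f=cv2.imread('pics/top0.png')
a=cv2.resize(f[155:280,180:285],None,fx=4.7,fy=4.7,interpolation=cv2.INTER_CUBIC)
b=cv2.resize(f[170:295,330:400],None,fx=4.7,fy=4.7,interpolation=cv2.INTER_CUBIC)[:,:300]
cv2.imwrite('pics/c1.png',np.hstack([a[:580],b[:580]]));print(a.shape,b.shape)
```

```text
(588, 494, 3) (588, 300, 3)
```

View pics/c1.png

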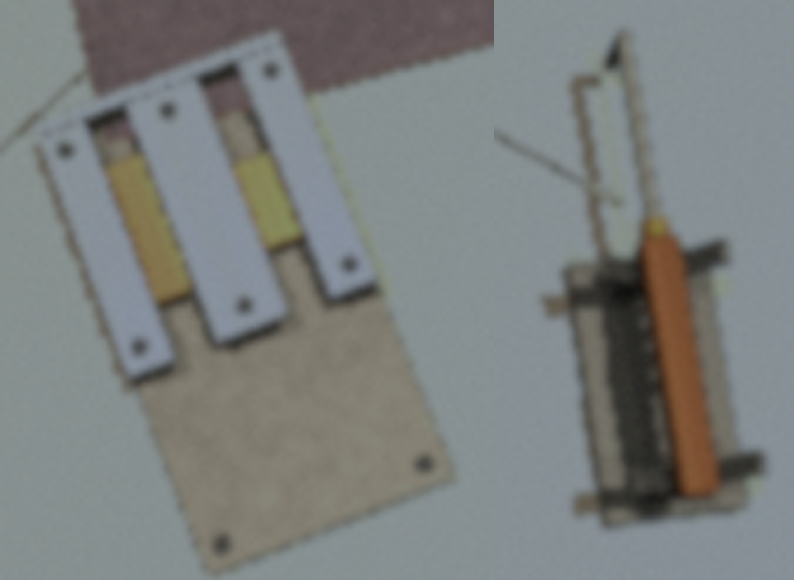

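Crop: two keys in the grooves. The left one, (147,230), is about 150 px long, and the right one, (268,202), is about 95 px. That ratio of 1.6 = 64/40 makes the right one the short key. The purple and yellow blocks lie loose on the table outside the jig, so they're the look-alikes. Now I'll fit the poses.

```bash
cat > h.py <<'E'
import cv2,numpy as np
from scipy.optimize import least_squares
def ray(c,uv):
    K=np.array([[c['fx'],0,c['cx']],[0,c['fy'],c['cy']],[0,0,1]],float)
    p=cv2.undistortPoints(np.array(uv,float).reshape(-1,1,2),K,np.array(c['dist_coeffs'],float))[:,0]
    R=cv2.Rodrigues(np.array(c['rvec'],float))[0];t=np.array(c['tvec'],float).ravel()
    return -R.T@t, np.c_[p,np.ones(len(p))]@R
def at_z(c,uv,z):
    o,d=ray(c,uv);z=np.broadcast_to(z,len(d));return o+d*((z-o[2])/d[:,2])[:,None]
def fit(loc,w):  # 2D pose x,y,yaw
    f=lambda p:(np.array([[np.cos(p[2]),-np.sin(p[2])],[np.sin(p[2]),np.cos(p[2])]])@np.array(loc,float).T).T+p[:2]-w[:,:2]
    s=least_squares(lambda p:f(p).ravel(),[w[0,0],w[0,1],0]);return s.x,f(s.x).round(1)
E
python3 - <<'E'
from rig import r
from h import *
c=r.get_calibration('top')
a=lambda L:(np.array(L,float)+.5)/4.7-.5+[180,155]
b=lambda L:(np.array(L,float)-[494,0]+.5)/4.7-.5+[330,170]
w=at_z(c,a([(210,575),(455,480),(38,138),(280,33),(130,380),(378,290)]),[5,5,29,29,29,29])
p,e=fit([(-135,55),(-135,-55),(66,55),(66,-55),(-50,55),(-50,-55)],w);print('jig',p,e.tolist())
R=np.array([[np.cos(p[2]),-np.sin(p[2])],[np.sin(p[2]),np.cos(p[2])]])
k=at_z(c,a([(253,156),(285,243),(125,158),(175,298)]),19);print('keys local',((k[:,:2]-p[:2])@R).round(1).tolist())
h=at_z(c,b([(700,490),(662,238),(625,35)]),[69,69,62]);print('pick',h.round(1).tolist())
q,e=fit([(-52,0),(52,0),(138,0)],h);print(q,e.tolist())
for n,u in(('purple',(148,216)),('yellow',(304,221))):print(n,at_z(c,[u],10).round())
s=r.sense();print(s['qpos'],s['tcp_rot'],s['clock'])
E
```

```text
jig [6.55638906e+02 2.36455413e+02 2.34817295e-01] [[-3.2, 0.6], [-1.5, -1.2], [4.2, 1.4], [-0.4, 0.2], [-1.3, 0.4], [2.2, -1.4]]
keys local [[23.5, -25.9], [-16.6, -24.9], [42.9, 24.3], [-21.3, 25.7]]
pick [[473.2, -15.2, 69.0], [572.7, -18.7, 69.0], [658.3, -20.7, 62.0]]
[ 5.22085285e+02 -1.68644712e+01 -2.99115801e-02] [[-3.1, -0.1], [1.4, 0.3], [1.7, -0.3]]
purple [[655. 392.  10.]]
yellow [[600.  89.  10.]]
[ 1.25259076e+00  3.53608135e-01  1.63406355e+00 -1.68566322e-05
  1.15522405e+00 -2.33816151e-03] [-3.14028955e+00  1.23661655e-05  2.82573208e+00] 0.1
```

{"name": "carry_out", "arguments": {"targets": [{"dp": [-20, -19, 3], "yaw": -1}, {"dp": [-55, -53, 8], "yaw": -2}, {"dp": [-98, -94, 13], "yaw": -4}, {"dp": [-142, -136, 18], "yaw": -6}, {"dp": [-186, -178, 23], "yaw": -8}, {"dp": [-230, -220, 28], "yaw": -10}, {"dp": [-274, -262, 33], "yaw": -12}, {"dp": [-318, -304, 38], "yaw": -13}, {"dp": [-362, -346, 43], "yaw": -14}, {"dp": [-406, -388, 48], "yaw": -15}, {"dp": [-450, -430, 53], "yaw": -16}, {"dp": [-485, -463, 57], "yaw": -16.4}], "fingers": 1, "grip_force": 60}}

```text
clock: 1.6
eef_pos: [512.0, 1.1, 160.3]
tcp_rot: [-3.142, -0.0, 3.111]
contact_force: [-0.4, 0.8, 0.1]
opening: 0.999
grasp_force: 0.0
```

{"name": "carry_out", "arguments": {"targets": [{"dp": [-6, -10, 5]}, {"dp": [-10, -18, 10]}, {"dp": [-10, -18, 10]}, {"dp": [-10, -18, 10]}]}}

```text
schema error: expected keys dp, yaw
```

Run:
```python
from rig import r
import cv2,numpy as np
s=r.sense();c=r.get_calibration('wrist')
f=r.grab_frame('wrist')[:,:,::-1];cv2.imwrite('pics/w1.png',f)
np.save('cw1.npy',c,allow_pickle=True)
print(s['eef_pos'],s['tcp_rot'])
```

```text
[511.98244033   1.05141226 160.27783488] [-3.14151124e+00 -9.15494656e-05  3.11135331e+00]
```

View pics/w1.png

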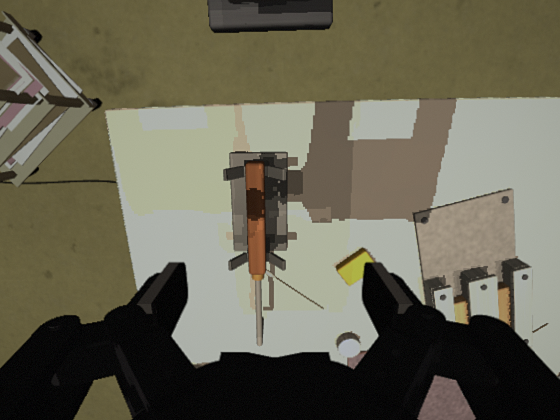

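The wrist view shows the handle from (255,162) to (258,277), with the shank running to (260,343). The jig plate's front corners are at (414,212) and (513,190).

Run:
```python
from h import *
c=np.load('cw1.npy',allow_pickle=True).item()
h=at_z(c,[(255,162),(258,277),(260,343)],[69,69,63]);print(h.round(1).tolist())
print(fit([(-52,0),(52,0),(138,0)],h))
print(at_z(c,[(414,213),(513,190)],5).round(1).tolist())
p=[655.6,236.5,.2348];R=np.array([[np.cos(p[2]),-np.sin(p[2])],[np.sin(p[2]),np.cos(p[2])]])
print([(R@v+p[:2]).round(1).tolist() for v in [(-135,55),(-135,-55)]])
```

```text
[[469.4, -12.2, 69.0], [575.3, -14.5, 69.0], [654.6, -16.4, 63.0]]
(array([ 5.20456860e+02, -1.33465115e+01, -2.27959733e-02]), array([[-1. ,  0.1],
       [-2.9, -0. ],
       [ 3.8, -0. ]]))
[[537.7, 155.0, 5.0], [514.8, 262.1, 5.0]]
[[511.5, 258.6], [537.1, 151.6]]
```

{"name": "carry_out", "arguments": {"targets": [{"dp": [-6, -10, 10], "yaw": 0}, {"dp": [-10, -18, 30], "yaw": 0}, {"dp": [-10, -18, 50], "yaw": 0}, {"dp": [-10, -18, 60], "yaw": 0}, {"dp": [-10, -18, 60], "yaw": 0}]}}

```text
clock: 2.28
eef_pos: [520.0, -14.3, 99.8]
tcp_rot: [3.142, -0.002, 3.113]
contact_force: [-0.3, 0.5, -0.0]
opening: 0.996
grasp_force: 0.0
```

{"name": "carry_out", "arguments": {"targets": [{"dp": [0, 0, 10], "yaw": 0}, {"dp": [0, 0, 25], "yaw": 0}, {"dp": [0, 0, 40], "yaw": 0}, {"dp": [0, 0, 50], "yaw": 0}, {"dp": [0, 0, 50], "yaw": 0}, {"dp": [0, 0, 50], "yaw": 0}]}}

```text
clock: 3.02
eef_pos: [521.0, -15.0, 50.7]
tcp_rot: [-3.142, 0.0, 3.112]
contact_force: [0.4, -0.4, 1.2]
opening: 1.003
grasp_force: 0.0
```

{"name": "carry_out", "arguments": {"targets": [{"dp": [0, 0, 0], "yaw": 0}, {"dp": [0, 0, 0], "yaw": 0}, {"dp": [0, 0, 0], "yaw": 0}, {"dp": [0, 0, 0], "yaw": 0}, {"dp": [0, 0, 0], "yaw": 0}, {"dp": [0, 0, 0], "yaw": 0}, {"dp": [0, 0, 0], "yaw": 0}, {"dp": [0, 0, 0], "yaw": 0}], "fingers": -1, "grip_force": 60}}

```text
clock: 4.03
eef_pos: [520.9, -14.9, 50.9]
tcp_rot: [3.142, 0.0, 3.112]
contact_force: [-1.7, -0.2, 4.9]
opening: 0.158
grasp_force: 58.7
```

{"name": "carry_out", "arguments": {"targets": [{"dp": [0, 0, -8], "yaw": 0}, {"dp": [0, 0, -25], "yaw": 0}, {"dp": [0, 0, -45], "yaw": 0}, {"dp": [0, 0, -62], "yaw": 0}, {"dp": [0, 0, -70], "yaw": 0}, {"dp": [0, 0, -70], "yaw": 0}]}}

```text
clock: 4.78
eef_pos: [521.1, -14.9, 121.3]
tcp_rot: [-3.142, 0.001, 3.112]
contact_force: [0.4, -0.2, -1.6]
opening: 0.159
grasp_force: 58.7
```

{"name": "carry_out", "arguments": {"targets": [{"dp": [-3, 10, 0], "yaw": -1}, {"dp": [-9, 35, 0], "yaw": -3}, {"dp": [-16, 70, 0], "yaw": -6}, {"dp": [-24, 110, 0], "yaw": -9}, {"dp": [-32, 150, 0], "yaw": -12}, {"dp": [-38, 180, 0], "yaw": -14}, {"dp": [-42, 200, 10], "yaw": -15}, {"dp": [-43, 207, 25], "yaw": -15}, {"dp": [-43, 207, 35], "yaw": -15}, {"dp": [-43, 207, 40], "yaw": -15}, {"dp": [-43, 207, 40], "yaw": -15}]}}

```text
clock: 6.15
eef_pos: [569.5, 189.8, 80.1]
tcp_rot: [-3.141, -0.001, -2.91]
contact_force: [0.6, -0.0, -0.4]
opening: 0.157
grasp_force: 58.7
```

Run:
```python
from rig import r
import cv2,numpy as np
s=r.sense();print(s['clock'],s['eef_pos'],s['tcp_rot'])
c=r.get_calibration('wrist');np.save('cw2.npy',c,allow_pickle=True)
w=r.grab_frame('wrist')[:,:,::-1];cv2.imwrite('pics/w2.png',w)
t=r.grab_frame('top')[:,:,::-1]
d=r.grab_frame('side')[:,:,::-1]
Z=lambda f,x,y,W,H,k:cv2.resize(f[y:y+H,x:x+W],None,fx=k,fy=k,interpolation=cv2.INTER_CUBIC)
cv2.imwrite('pics/m2.png',np.hstack([Z(t,180,150,100,148,4),Z(d,235,150,100,148,4)]))
```

```text
6.15 [569.53748688 189.79385567  80.08677631] [-3.14141272e+00 -1.08406051e-03 -2.91044741e+00]
```

View pics/m2.png

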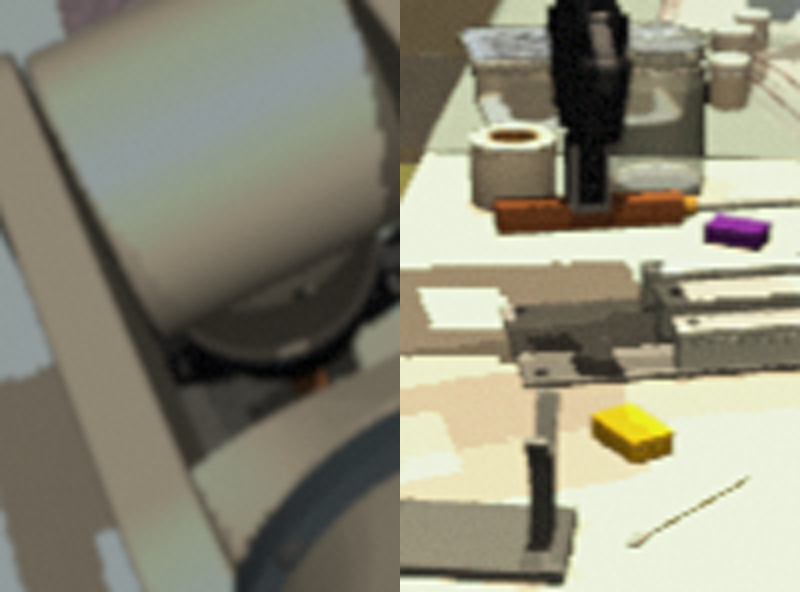

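View pics/w2.png

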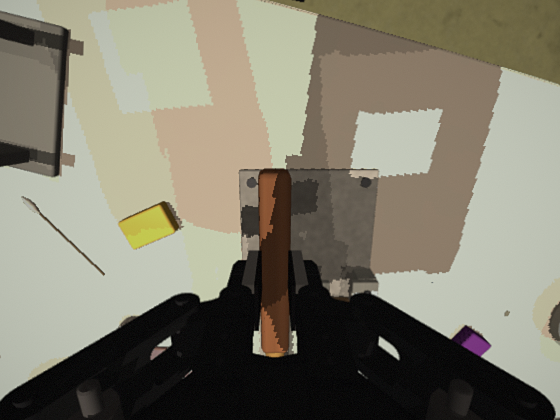

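The top view is blocked by the arm. The side view shows the pick level, with the handle at about (600,210) in the crop. The wrist view shows the plate's front corners at (240,171) and (378,170), and the handle's rear end at (275,171). From these I'll check the handle's lateral position and yaw relative to the jig.

Run:
```python
from h import *
from rig import r
c=np.load('cw2.npy',allow_pickle=True).item()
pl=at_z(c,[(240,170.5),(378.5,170)],5)[:,:2];print(pl.round(1).tolist(),np.linalg.norm(pl[1]-pl[0]))
h=at_z(c,[(275,171),(276,352)],98)[:,:2];print(h.round(1).tolist())
e=(pl[1]-pl[0]);e/=np.linalg.norm(e);m=pl.mean(0);f=np.array([e[1],-e[0]]);print('jig yaw',np.arctan2(f[1],f[0]),'handle yaw',np.arctan2(*(h[1]-h[0])[::-1]))
print('local',[(float((v-m)@f-135),float((v-m)@e)) for v in h])
d=cv2.cvtColor(r.grab_frame('side'),cv2.COLOR_RGB2BGR)
cv2.imwrite('pics/s3.png',cv2.resize(d[170:270,280:400],None,fx=6,fy=6,interpolation=cv2.INTER_CUBIC))
```

```text
[[539.1, 156.8], [513.8, 261.6]] 107.85945636849503
[[519.2, 179.8], [618.9, 204.0]]
jig yaw 0.23677651377066927 handle yaw 0.2381657089157341
local [(-148.892303799478, -26.83845669481699), (-46.271708976180946, -26.69589657099761)]
```

View pics/s3.png

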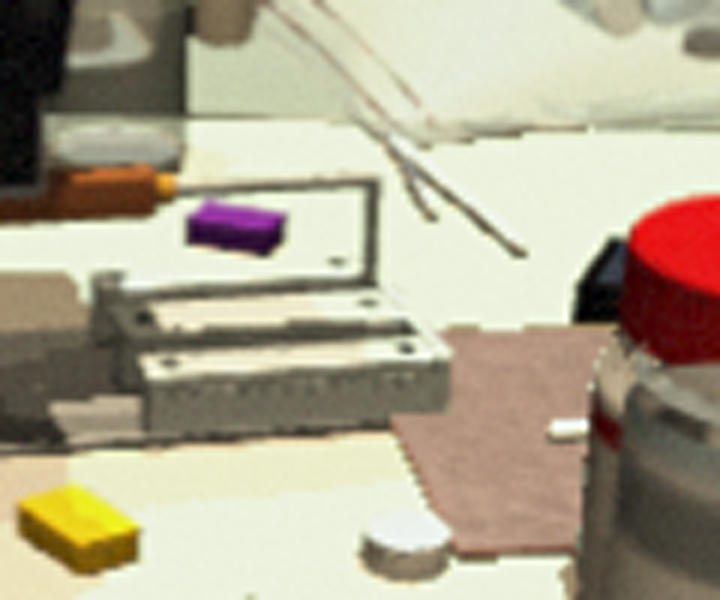

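Side crop: the hook hangs vertically with its tip at (371,283), above the block near its back end. I'll check the tip by ray against the jig, using the block's back edge in the same view as reference.

Run:
```python
from h import *
from rig import r
c=r.get_calibration('side')
a=lambda L:(np.array(L,float)+.5)/6-.5+[280,170]
w=at_z(c,a([(371,282),(449,354),(143,362),(385,291)]),[46,29,29,29])[:,:2]
p=[655.6,236.5,.2348];R=np.array([[np.cos(p[2]),-np.sin(p[2])],[np.sin(p[2]),np.cos(p[2])]])
print(w.round(1).tolist(),((w-p[:2])@R).round(1).tolist())
```

```text
[[705.8, 229.3], [733.8, 201.0], [620.5, 185.6], [714.2, 264.2]] [[47.1, -18.7], [67.8, -52.7], [-46.0, -41.3], [63.4, 13.3]]
```

{"name": "carry_out", "arguments": {"targets": [{"dp": [0, 2, 0], "yaw": 0}, {"dp": [0, 2, 6], "yaw": 0}, {"dp": [0, 2, 12], "yaw": 0}, {"dp": [0, 2, 18], "yaw": 0}, {"dp": [0, 2, 22], "yaw": 0}, {"dp": [0, 2, 26], "yaw": 0}, {"dp": [0, 2, 26], "yaw": 0}]}}

```text
clock: 7.22
eef_pos: [569.2, 192.6, 54.2]
tcp_rot: [-3.142, -0.001, -2.909]
contact_force: [-0.1, -0.7, -0.6]
opening: 0.155
grasp_force: 58.7
```

{"name": "carry_out", "arguments": {"targets": [{"dp": [0, 0, 3], "yaw": 0}, {"dp": [0, 0, 6], "yaw": 0}, {"dp": [0, 0, 9], "yaw": 0}, {"dp": [0, 0, 10], "yaw": 0}, {"dp": [0, 0, 10], "yaw": 0}]}}

```text
clock: 7.85
eef_pos: [569.4, 192.6, 44.5]
tcp_rot: [-3.142, -0.0, -2.909]
contact_force: [-0.4, 0.2, -1.3]
opening: 0.157
grasp_force: 58.7
```

Run:
```python
from rig import r
import cv2
s=r.sense();print(s['clock'],s['eef_pos'],s['contact_force'],s['wrist_torque'])
d=cv2.cvtColor(r.grab_frame('side'),cv2.COLOR_RGB2BGR)
cv2.imwrite('pics/s4.png',cv2.resize(d[180:260,270:370],None,fx=7,fy=7,interpolation=cv2.INTER_CUBIC))
```

```text
7.85 [569.38978813 192.63522299  44.49546171] [-0.38949184  0.186417   -1.28108705] [ 0.0172353   0.08065893 -0.01243635]
```

View pics/s4.png

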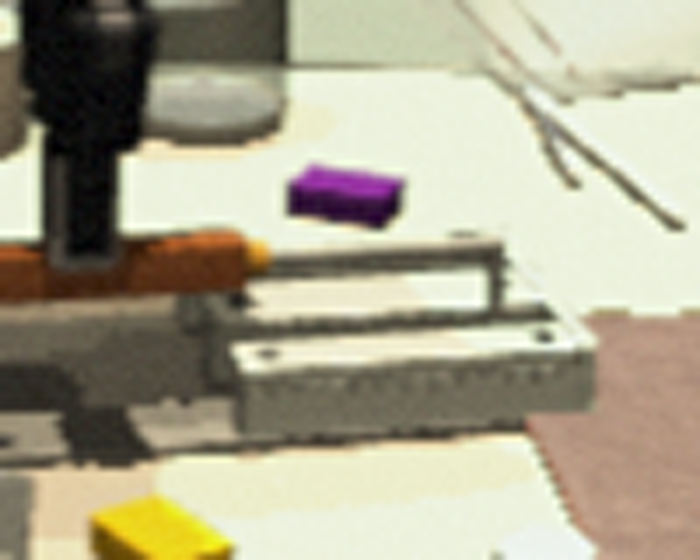

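The hook has entered the right-hand slot (crop (495,300)) behind the lip and there's no contact force. Now I'll drag.

{"name": "carry_out", "arguments": {"targets": [{"dp": [3, 0, 0], "yaw": 0}, {"dp": [8, 0, 0], "yaw": 0}, {"dp": [13, 0, 0], "yaw": 0}, {"dp": [18, 0, 0], "yaw": 0}, {"dp": [24, 0, 0], "yaw": 0}, {"dp": [30, 0, 0], "yaw": 0}, {"dp": [36, 0, 0], "yaw": 0}, {"dp": [42, 0, 0], "yaw": 0}, {"dp": [47, 0, 0], "yaw": 0}, {"dp": [50, 0, 0], "yaw": 0}]}}

```text
clock: 9.15
eef_pos: [520.4, 181.1, 44.6]
tcp_rot: [-3.142, -0.0, -2.909]
contact_force: [0.6, 0.2, -0.4]
opening: 0.156
grasp_force: 58.7
```

{"name": "carry_out", "arguments": {"targets": [{"dp": [4, 0, 0], "yaw": 0}, {"dp": [10, 0, 0], "yaw": 0}, {"dp": [16, 0, 0], "yaw": 0}, {"dp": [22, 0, 0], "yaw": 0}, {"dp": [28, 0, 0], "yaw": 0}, {"dp": [34, 0, 0], "yaw": 0}, {"dp": [40, 0, 0], "yaw": 0}, {"dp": [46, 0, 0], "yaw": 0}, {"dp": [51, 0, 0], "yaw": 0}, {"dp": [55, 0, 0], "yaw": 0}, {"dp": [58, 0, 0], "yaw": 0}, {"dp": [58, 0, 0], "yaw": 0}]}}

```text
clock: 10.65
eef_pos: [464.2, 167.8, 44.6]
tcp_rot: [-3.142, -0.0, -2.909]
contact_force: [0.2, -0.8, -0.6]
opening: 0.158
grasp_force: 58.7
```

Run:
```python
from rig import r
import cv2
s=r.sense();print(s['clock'],s['eef_pos'],s['contact_force'],s['wrist_torque'])
d=cv2.cvtColor(r.grab_frame('side'),cv2.COLOR_RGB2BGR)
cv2.imwrite('pics/s5.png',cv2.resize(d[180:270,240:370],None,fx=6,fy=6,interpolation=cv2.INTER_CUBIC))
```

```text
10.65 [464.15039183 167.75244386  44.58025241] [ 0.17651572 -0.77720853 -0.60301429] [ 0.00872551  0.02499529 -0.05140767]
```

View pics/s5.png

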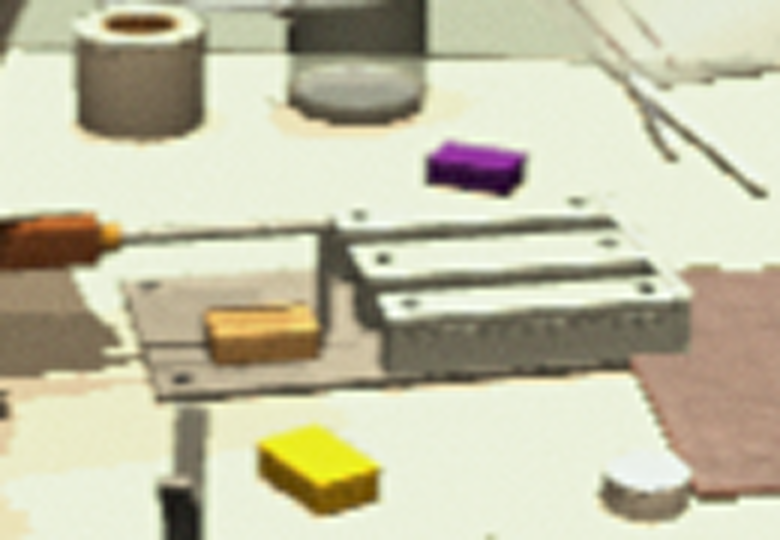

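The short key lies on the bare plate around (262,333) in the crop, with a clear gap to the block front. The long key stayed inside. Next I'll back off 3 mm, lift and return the pick.

{"name": "carry_out", "arguments": {"targets": [{"dp": [-3, 0, 0], "yaw": 0}, {"dp": [-3, 0, 0], "yaw": 0}, {"dp": [-3, 0, -8], "yaw": 0}, {"dp": [-3, 0, -22], "yaw": 0}, {"dp": [-3, 0, -40], "yaw": 0}, {"dp": [-3, 0, -58], "yaw": 0}, {"dp": [-3, 0, -71], "yaw": 0}, {"dp": [-3, 0, -77], "yaw": 0}, {"dp": [-3, 0, -77], "yaw": 0}]}}

```text
clock: 11.82
eef_pos: [467.4, 168.5, 121.9]
tcp_rot: [3.142, 0.001, -2.909]
contact_force: [0.7, -0.3, -1.2]
opening: 0.156
grasp_force: 58.7
```

{"name": "carry_out", "arguments": {"targets": [{"dp": [-1, -8, 0], "yaw": 1}, {"dp": [-2, -28, 0], "yaw": 3}, {"dp": [-3, -58, 0], "yaw": 6}, {"dp": [-5, -93, 0], "yaw": 9}, {"dp": [-7, -128, 0], "yaw": 12}, {"dp": [-9, -158, 0], "yaw": 14}, {"dp": [-10, -180, 0], "yaw": 15}, {"dp": [-10, -191, 0], "yaw": 15}, {"dp": [-10, -191, 0], "yaw": 15}, {"dp": [-10, -191, 0], "yaw": 15}, {"dp": [-10, -191, 0], "yaw": 15}]}}

```text
clock: 13.2
eef_pos: [520.7, -14.4, 121.6]
tcp_rot: [3.142, -0.0, 3.113]
contact_force: [-0.2, 0.6, -0.3]
opening: 0.16
grasp_force: 58.7
```

{"name": "carry_out", "arguments": {"targets": [{"dp": [0, -0.5, 6], "yaw": 0}, {"dp": [0, -0.5, 18], "yaw": 0}, {"dp": [0, -0.5, 32], "yaw": 0}, {"dp": [0, -0.5, 44], "yaw": 0}, {"dp": [0, -0.5, 54], "yaw": 0}, {"dp": [0, -0.5, 61], "yaw": 0}, {"dp": [0, -0.5, 66], "yaw": 0}, {"dp": [0, -0.5, 69], "yaw": 0}, {"dp": [0, -0.5, 70.5], "yaw": 0}, {"dp": [0, -0.5, 70.5], "yaw": 0}, {"dp": [0, -0.5, 70.5], "yaw": 0}]}}

```text
clock: 14.58
eef_pos: [521.1, -15.6, 51.3]
tcp_rot: [-3.142, 0.0, 3.112]
contact_force: [0.2, -0.3, -0.2]
opening: 0.158
grasp_force: 58.8
```

{"name": "carry_out", "arguments": {"targets": [{"dp": [0, 0.3, 0.6], "yaw": 0}, {"dp": [0, 0.3, 0.6], "yaw": 0}, {"dp": [0, 0.3, 0.6], "yaw": 0}], "grip_force": 20}}

```text
clock: 14.95
eef_pos: [521.2, -15.4, 50.9]
tcp_rot: [-3.141, 0.0, 3.112]
contact_force: [-1.9, -2.2, 6.0]
opening: 0.156
grasp_force: 59.5
```

{"name": "carry_out", "arguments": {"targets": [{"dp": [0, 0, 0], "yaw": 0}, {"dp": [0, 0, 0], "yaw": 0}, {"dp": [0, 0, 0], "yaw": 0}, {"dp": [0, 0, 0], "yaw": 0}, {"dp": [0, 0, 0], "yaw": 0}, {"dp": [0, 0, 0], "yaw": 0}, {"dp": [0, 0, 0], "yaw": 0}, {"dp": [0, 0, 0], "yaw": 0}], "fingers": 0.6}}

```text
clock: 15.95
eef_pos: [520.9, -15.3, 50.5]
tcp_rot: [-3.142, -0.0, 3.112]
contact_force: [-0.8, -0.1, 0.3]
opening: 0.797
grasp_force: 0.0
```

{"name": "carry_out", "arguments": {"targets": [{"dp": [0, 0, -8], "yaw": 0}, {"dp": [0, 0, -30], "yaw": 0}, {"dp": [0, 0, -60], "yaw": 0}, {"dp": [0, 0, -100], "yaw": 0}, {"dp": [10, 0, -140], "yaw": 0}, {"dp": [40, -20, -170], "yaw": 0}, {"dp": [80, -60, -180], "yaw": 0}, {"dp": [100, -110, -180], "yaw": 0}, {"dp": [110, -160, -180], "yaw": 0}, {"dp": [110, -200, -180], "yaw": 0}, {"dp": [110, -200, -180], "yaw": 0}]}}

```text
clock: 17.32
eef_pos: [404.9, -214.1, 231.2]
tcp_rot: [-3.141, 0.001, 3.109]
contact_force: [0.6, 0.4, -0.0]
opening: 0.797
grasp_force: 0.0
```

Run:
```python
from rig import r
import cv2,numpy as np
s=r.sense();print(s['clock'],s['eef_pos'],s['contact_force'])
d=cv2.cvtColor(r.grab_frame('side'),cv2.COLOR_RGB2BGR);t=cv2.cvtColor(r.grab_frame('top'),cv2.COLOR_RGB2BGR)
Z=lambda f,x,y,W,H,k:cv2.resize(f[y:y+H,x:x+W],None,fx=k,fy=k,interpolation=cv2.INTER_CUBIC)
cv2.imwrite('pics/end.png',np.hstack([Z(t,180,155,220,140,2),np.pad(Z(d,200,190,170,140,2),((0,0),(0,0),(0,0)))]))
```

```text
17.325 [ 404.89149418 -214.13150204  231.17581922] [ 0.58876617  0.35026435 -0.02739104]
```

View pics/end.png

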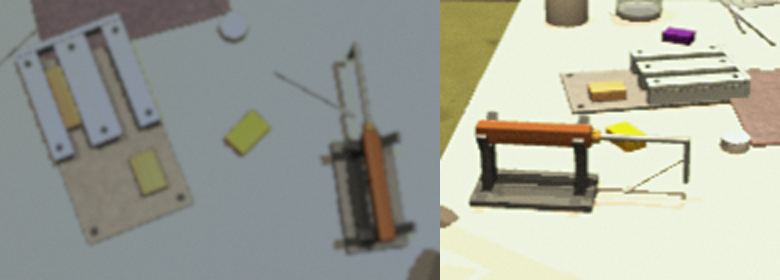

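The key lies wholly in front of the block at (149,172), and the pick is level on its rest at (378,180). The long key is unmoved at (63,95). I'll hand in now.

```bash
python3 -c "
from rig import r
print(r.sign_off())"
```

```text
the job is handed in; nothing more can be done
None
```

The short key was dragged out with the pick and lies wholly in front of the block; the pick is back level on its rest, the long key was left alone, and the job was handed in at about 17.4 s.

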